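# Tug-test the snap-in filter cartridges behind a closed shutter

## Task

Before touching any cartridge, slide the lamp house's shutter one stop along so that it clicks shut (blank field over the port). With it shut, tug every filter cartridge straight up until its drag pointer stands between the two marks (9 to 16 N, about 12), no harder, and let it spring home; a cartridge that comes out instead has a failed clip and goes gently into the white reject tray. When all have been tested, click the shutter on to its last stop (glass field over the port), and leave the bottle, carton and timer where they are.

Things in the scene. Friction and masses are not known exactly. Their poses are not given: they have to be found in the camera images.
- holder_a: cartridge holder fixed to the bench: dark steel foot 90x80x10 mm, grey square socket to 40 mm high (44 mm wide inside, floor 10 mm up). Origin: centre of its underside; its -x side carries the white pull scale. A sound cartridge moves up and down only, on a spring (1 N per mm of rise, hard stop at 26 mm), and springs back when let go. May stand empty.
- cart_a: filter cartridge in holder_a, axes parallel to it: aluminium barrel 40x40x60 mm, on it a black pull tab 34 (x) by 16 (y) by 40 mm high, top 99 mm above the origin. Origin: centre of its underside, at first 10 mm above the holder's. Whether its clip is sound cannot be seen; a failed one just lifts out (30 mm in the socket; 0.1 to 0.2 kg). May be absent.
- pull_a (a joint): drag pointer of holder_a, in m: a small black slider that a sound cartridge carries up as it rises and that stays at the highest point reached (it does not fall back); 0.001 is 1 mm of rise, which is about 1 N. Starts at 0 to 0.001. The two marks are at 0.009 and 0.016. A failed cartridge does not move it.
- holder_b: cartridge holder fixed to the bench: dark steel foot 90x80x10 mm, grey square socket to 40 mm high (44 mm wide inside, floor 10 mm up). Origin: centre of its underside; its -x side carries the white pull scale. A sound cartridge moves up and down only, on a spring (1 N per mm of rise, hard stop at 26 mm), and springs back when let go. May stand empty.
- cart_b: filter cartridge in holder_b, axes parallel to it: aluminium barrel 40x40x60 mm, on it a black pull tab 34 (x) by 16 (y) by 40 mm high, top 99 mm above the origin. Origin: centre of its underside, at first 10 mm above the holder's. Whether its clip is sound cannot be seen; a failed one just lifts out (30 mm in the socket; 0.1 to 0.2 kg). May be absent.
- pull_b (a joint): drag pointer of holder_b, in m: a small black slider that a sound cartridge carries up as it rises and that stays at the highest point reached (it does not fall back); 0.001 is 1 mm of rise, which is about 1 N. Starts at 0 to 0.001. The two marks are at 0.009 and 0.016. A failed cartridge does not move it.
- holder_c: cartridge holder fixed to the bench: dark steel foot 90x80x10 mm, grey square socket to 40 mm high (44 mm wide inside, floor 10 mm up). Origin: centre of its underside; its -x side carries the white pull scale. A sound cartridge moves up and down only, on a spring (1 N per mm of rise, hard stop at 26 mm), and springs back when let go. May stand empty.
- cart_c: filter cartridge in holder_c, axes parallel to it: aluminium barrel 40x40x60 mm, on it a black pull tab 34 (x) by 16 (y) by 40 mm high, top 99 mm above the origin. Origin: centre of its underside, at first 10 mm above the holder's. Whether its clip is sound cannot be seen; a failed one just lifts out (30 mm in the socket; 0.1 to 0.2 kg). May be absent.
- pull_c (a joint): drag pointer of holder_c, in m: a small black slider that a sound cartridge carries up as it rises and that stays at the highest point reached (it does not fall back); 0.001 is 1 mm of rise, which is about 1 N. Starts at 0 to 0.001. The two marks are at 0.009 and 0.016. A failed cartridge does not move it.
- holder_d: cartridge holder fixed to the bench: dark steel foot 90x80x10 mm, grey square socket to 40 mm high (44 mm wide inside, floor 10 mm up). Origin: centre of its underside; its -x side carries the white pull scale. A sound cartridge moves up and down only, on a spring (1 N per mm of rise, hard stop at 26 mm), and springs back when let go. May stand empty.
- cart_d: filter cartridge in holder_d, axes parallel to it: aluminium barrel 40x40x60 mm, on it a black pull tab 34 (x) by 16 (y) by 40 mm high, top 99 mm above the origin. Origin: centre of its underside, at first 10 mm above the holder's. Whether its clip is sound cannot be seen; a failed one just lifts out (30 mm in the socket; 0.1 to 0.2 kg). May be absent.
- pull_d (a joint): drag pointer of holder_d, in m: a small black slider that a sound cartridge carries up as it rises and that stays at the highest point reached (it does not fall back); 0.001 is 1 mm of rise, which is about 1 N. Starts at 0 to 0.001. The two marks are at 0.009 and 0.016. A failed cartridge does not move it.
- holder_e: cartridge holder fixed to the bench: dark steel foot 90x80x10 mm, grey square socket to 40 mm high (44 mm wide inside, floor 10 mm up). Origin: centre of its underside; its -x side carries the white pull scale. A sound cartridge moves up and down only, on a spring (1 N per mm of rise, hard stop at 26 mm), and springs back when let go. May stand empty.
- cart_e: filter cartridge in holder_e, axes parallel to it: aluminium barrel 40x40x60 mm, on it a black pull tab 34 (x) by 16 (y) by 40 mm high, top 99 mm above the origin. Origin: centre of its underside, at first 10 mm above the holder's. Whether its clip is sound cannot be seen; a failed one just lifts out (30 mm in the socket; 0.1 to 0.2 kg). May be absent.
- pull_e (a joint): drag pointer of holder_e, in m: a small black slider that a sound cartridge carries up as it rises and that stays at the highest point reached (it does not fall back); 0.001 is 1 mm of rise, which is about 1 N. Starts at 0 to 0.001. The two marks are at 0.009 and 0.016. A failed cartridge does not move it.
- lamp_house: white lamp house 100x270x68 mm fixed to the bench, with a shutter plate that slides along its y on top. Origin: centre of its underside.
- shutter (a joint): shutter plate, in m along the lamp house's +y. Click stops at 0 (open, the start), 0.040 (shut: blank field over the port) and 0.080 (last: glass field over the port, end of travel). A sprung ball (4 to 8 N) draws it into the nearer stop from either side; it then lies within about 1 mm of the stop.
- shutter_tab (a point): centre of the top of the shutter plate's black upright tab: 38 mm (lamp house x) by 16 mm (y) by 40 mm high; its top is about 102 mm and its foot 62 mm above the bench. Moves with the plate.
- tray: loose white reject tray 120 (x) by 200 (y) by 30 mm high, walls and floor 5 mm, 0.7 kg. Origin: centre of its underside.
- bottle: bystander: small capped bottle, 50 mm across, 105 mm high. Origin: centre of its underside.
- filter_carton: bystander: small carton 45x62x30 mm. Origin: centre of its underside.
- timer: bystander: round bench timer 66 mm across, 44 mm high. Origin: centre of its underside.
- binders (a point): right front top corner of two upright binders that stand behind the holders, 318 mm high; from here they reach 160 mm to the left (+y) and 285 mm back (+x). Keep the gripper and the arm clear of them, also on the way from the holders to the tray. Between holders, tray and lamp house lies a pile of papers, 40 mm high.
There are look-alikes about, which are no part of the job. What is shaped like the cart_d but blue or green is not meant.

How it is judged (in metres and radians):
On the way, in this order (a step that is already met when the one before it is completed fails the run):
1. the shutter has clicked shut (middle stop, within 5 mm) and no cartridge has been pulled yet (value of joint shutter between 0.035 and 0.045 m and value of joint each of pull_a, pull_b, pull_c, pull_d, pull_e below 0.004 m and horizontal distance between cart_b and holder_b below 0.01 m and z of cart_b in the frame of holder_b below 0.02 m and horizontal distance between cart_d and holder_d below 0.01 m and z of cart_d in the frame of holder_d below 0.02 m and horizontal distance between cart_e and holder_e below 0.01 m and z of cart_e in the frame of holder_e below 0.02 m), for 0.3 s.
2. with the shutter still shut, every sound cartridge has its pointer between the marks and is home again, and every failed one is in the tray (value of joint shutter between 0.035 and 0.045 m and value of joint pull_a between 0.009 and 0.016 m and value of joint pull_c between 0.009 and 0.016 m and z of cart_a in the frame of holder_a below 0.0125 m and z of cart_c in the frame of holder_c below 0.0125 m and x of cart_b in the frame of tray between -0.055 and 0.055 m and y of cart_b in the frame of tray between -0.095 and 0.095 m and z of cart_b in the frame of tray between 0 and 0.045 m and x of cart_d in the frame of tray between -0.055 and 0.055 m and y of cart_d in the frame of tray between -0.095 and 0.095 m and z of cart_d in the frame of tray between 0 and 0.045 m and x of cart_e in the frame of tray between -0.055 and 0.055 m and y of cart_e in the frame of tray between -0.095 and 0.095 m and z of cart_e in the frame of tray between 0 and 0.045 m), for 0.2 s.
3. the shutter has clicked into its last stop (within 4 mm) (value of joint shutter above 0.076 m), for 0.2 s.
At the end, for the whole second after the job is handed in: the shutter is at its last stop (within 4 mm); the pointer of every holder with a sound cartridge reads 0.009 to 0.016 and that cartridge is down in its holder again (within 2.5 mm); every failed cartridge rests in the reject tray (value of joint shutter above 0.076 m and value of joint pull_a between 0.009 and 0.016 m and value of joint pull_c between 0.009 and 0.016 m and z of cart_a in the frame of holder_a below 0.0125 m and z of cart_c in the frame of holder_c below 0.0125 m and x of cart_b in the frame of tray between -0.055 and 0.055 m and y of cart_b in the frame of tray between -0.095 and 0.095 m and z of cart_b in the frame of tray between 0 and 0.045 m and x of cart_d in the frame of tray between -0.055 and 0.055 m and y of cart_d in the frame of tray between -0.095 and 0.095 m and z of cart_d in the frame of tray between 0 and 0.045 m and x of cart_e in the frame of tray between -0.055 and 0.055 m and y of cart_e in the frame of tray between -0.095 and 0.095 m and z of cart_e in the frame of tray between 0 and 0.045 m and linear speed of each of cart_b, cart_d, cart_e below 0.02 m/s); the robot touches nothing.
It fails at once if the bottle was shifted by more than 4 cm (distance of bottle from where it was at the start of the episode above 0.04 m).
It fails at once if the carton was shifted by more than 4 cm (distance of filter_carton from where it was at the start of the episode above 0.04 m).
It fails at once if the timer was shifted by more than 4 cm (distance of timer from where it was at the start of the episode above 0.04 m).
Of cart_b, cart_d, cart_e only 1 to 3 are there at a start; the rules pass over those that are not, and their reading is None.
At some moment in a run one of tray may be knocked a few centimetres aside while the robot is not near it.
Once in a run the grip may slacken for a moment while it holds something.
It also fails if it takes over 210 s, if anything falls off the work surface, if the arm or the gripper's body presses on something with over 40 N, if the wrist force passes 120 N, or if a joint passes its speed limit or range.

## Robot

A 6-joint arm with a two-finger parallel gripper is mounted at the origin on a cart in front of the work surface, level with it; the furniture and walls round the work are solid. World frame = base frame: x ahead of the robot, y to its left, z up, the work surface at z = 0. Lengths are in mm, angles in rad, forces in N, time in s.
With the tool pointing down it reaches from about 350 to 950 mm from the base axis. Payload 17.4 kg.
Tool frame: the origin (TCP) lies on the centre line of the jaws, within the pads' length; the fingertips stand ahead of it and the grasp point (between the pads) lies 8 mm behind it (manip.finger_overhang is the x of the fingertips in the tool frame, in mm); x points along the fingers, y is the direction in which the jaws open and shut, and the axes are right-handed (so a half turn about x gives the same grasp; the last joint's range is limited). The gripper opens to 93 mm and grips with 3 to 60 N. Pads are 15 mm wide; open, the fingers measure 128 mm over their backs; the gripper's body (75 mm by 188 mm) begins 65 mm behind the grasp point.
Start: joints at [-1.376, 0.116, 1.442, -0, 1.584, -0.038], TCP at [155.714, -656.799, 229.646] pointing down, gripper open.
Joint ranges: [-2.83, 2.83], [-0.83, 2.19], [0.07, 2.5], [-1.14, 4.28], [0.01, 3], [-2.97, 2.97]. Speed limits (rad/s): [1.89, 1.89, 2.22, 3.14, 3.14, 3.14].

## Interface

Orientations are given as a rotation vector (axis times angle).
In Python, from rig import manip gives the robot as it stands.
- The arm moves only by the tool play_rows, never from a script. Its argument "rows" is a list of rows, each a list of 2 entries, a list of its own where there are three numbers: the shift along the tool's x, y, z in units of 0.04 m (1.0 is 0.04 m), then the turn, a rotation vector about the tool's x, y, z in units of 0.12 rad (1.0 is 0.12 rad). A call has exactly 10 rows; each row shifts and turns the commanded pose from where the row before left it, along the tool's axes as they then stand; what a row does not reach is not made up. A row lasts 1/10 s, in which the tool goes at most 50 mm and 8.59 degrees, less where a joint would pass 70% of its speed; a pose out of reach is approached as far as the arm can. A call with a number of a shift or a turn outside -1 to 1 is refused whole. A call with a gripper value outside its range is refused whole. "gripper" is the opening, from 0 (shut) to 1 (fully open), set as the call begins (left out, the last holds). The fingers move at their own pace and stop on an object; "force" is the grip in N (left out, the last holds). Time passes only in rows, so rows that do not move let the fingers close, or fill a call up. It gives the time, the measured TCP pose, the force and the opening at its end, in the units of the state.
- manip.sense(): the state, without advancing time (a new reading comes with each control period).
- manip.get_image(name): name is "scene" or "top"; returns (picture, depth): 420x560x3 uint8, red, green, blue; 420x560 float32, mm along the optical axis (not along the pixel's ray), 0 where there is no reading.
- manip.calibration(name): a dict with "intrinsics" (3x3 intrinsics, pixels), "rvec" (rotation vector, rad) and "tvec" (3), from world to camera coordinates, as OpenCV has them. Camera axes: x right, y down, z forward; pixel columns grow to the right and rows downward; lengths in mm; the calibration is good to about 2 mm. A picture is of the moment at which its call begins. calibration takes no time and is no camera call.
- manip.close_job(): hands the job in, once; it reports no verdict.
The state is a dict: "t": time; "qpos": joint angles; "dq": joint speeds; "effort": joint torques, N m; "tcp_pos": TCP position; "eef_rot": TCP orientation; "force": force on the tool from outside, world axes, zero at the start; "moment": the same for the moment, N m; "opening": finger opening in mm.
Only numpy, scipy, OpenCV 4.12 (cv2) and the standard library are available. Lean on these libraries where they do the work, as an engineer would, in place of code of your own. Each camera call takes 0.05 s, during which the arm holds its last target. There are 200 camera calls.

## Working session

There is one attempt and no reset: what is moved stays moved. The work goes in short steps, Python scripts to look and compute and a tool call to move; the robot and the scene stay as the last step left them, time stands still between calls to the robot, and variables do not carry over. Pictures are saved under pics/ and viewed, about 12 in all and at most 16, crops included, and the job is handed in when it is done.

Besides the shell and the picture viewer there is one more tool, called as a command line: name --argument value ..., lists and objects as JSON in quotes. play_rows: Moves the arm, as the interface text tells. Shifts and turns lie within -1 to 1; 1 stands for 0.04 m of shift or 0.12 rad of turn. Its arguments: {"type":"object","properties":{"rows":{"type":"array","items":{"type":"array"}},"gripper":{"type":"number"},"force":{"type":"number"}},"required":["rows"]}

```bash
mkdir -p pics
cat > h.py <<'E'
import numpy as np, cv2
from scipy.spatial.transform import Rotation as R
from rig import manip
def cal(n):
    c=manip.calibration(n); return np.array(c["intrinsics"],float),R.from_rotvec(np.array(c["rvec"],float).ravel()).as_matrix(),np.array(c["tvec"],float).ravel()
def cloud(n,d):
    K,Rm,t=cal(n); v,u=np.mgrid[:d.shape[0],:d.shape[1]]
    p=np.stack([(u-K[0,2])/K[0,0]*d,(v-K[1,2])/K[1,1]*d,d],-1)
    return (p-t)@Rm
def grab(n,f=None):
    im,d=manip.get_image(n)
    if f: cv2.imwrite(f"pics/{f}.png",im[...,::-1])
    return im,d
def ray(n,u,v,z):
    K,Rm,t=cal(n); o=-Rm.T@t; r=Rm.T@np.array([(u-K[0,2])/K[0,0],(v-K[1,2])/K[1,1],1]); return o+r*(z-o[2])/r[2]
E
python3 - <<'E'
from h import *
for n in("scene","top"):
    im,d=grab(n,n+"0"); np.savez(n+"0.npz",im=im,d=d)
    K,Rm,t=cal(n); print(n,K.round(1).tolist(),(-Rm.T@t).round(),Rm[2].round(2), (d>0).mean())
s=manip.sense(); print(s, manip.finger_overhang)
print(R.from_rotvec(s["eef_rot"]).as_matrix().round(3))
E
```

```text
scene [[525.3, 0.0, 277.2], [0.0, 525.3, 211.1], [0.0, 0.0, 1.0]] [-757.   -6. 1142.] [ 0.81  0.05 -0.59] 0.9960034013605442
top [[508.9, 0.0, 280.4], [0.0, 508.9, 214.0], [0.0, 0.0, 1.0]] [ 371.   96. 1680.] [ 0.12  0.01 -0.99] 0.9961437074829932
{'t': 0.1, 'qpos': array([-1.37583055e+00,  1.16445544e-01,  1.44219163e+00, -6.70844921e-06,
        1.58403752e+00, -3.78148168e-02]), 'dq': array([ 0.00062203, -0.00092349, -0.00157208, -0.00095215,  0.00051874,
        0.00060201]), 'effort': array([ 1.08991666e-03, -7.22893739e+01, -6.23866510e+01,  7.81609048e-02,
        2.27966777e-02, -9.35762409e-05]), 'tcp_pos': array([ 155.65641664, -656.62212782,  228.978179  ]), 'eef_rot': array([ 2.09840115,  0.24649261, -2.09859472]), 'force': array([-0.55889995,  0.68920422,  0.08441487]), 'moment': array([-0.00614259, -0.0436918 ,  0.03906689]), 'opening': 92.65350784357332} 11.0
[[-0.     0.231 -0.973]
 [ 0.001 -0.973 -0.231]
 [-1.    -0.001 -0.   ]]
```

View pics/scene0.png

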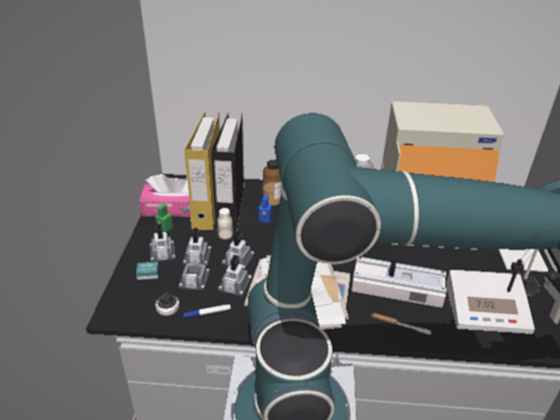

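View pics/top0.png

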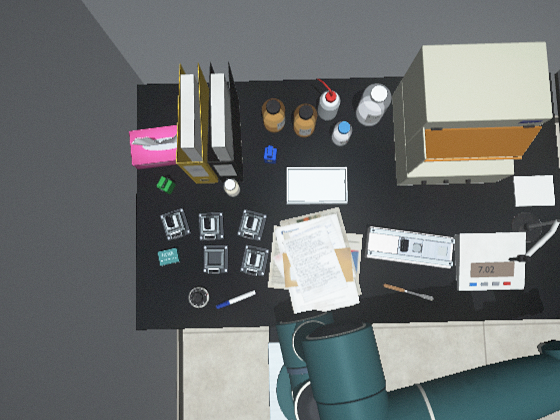

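The top view shows five holders at about (174,224), (210,226), (252,224), (216,259) and (254,262). The tray is at (317,185), the lamp house at (410,247), the bottle at (231,187), the carton at (168,257) and the timer at (198,297). The look-alikes are green at (165,184) and blue at (270,154). Next I'll enlarge and measure.

Run:
```python
from h import *
z=np.load("top0.npz"); im,d=z["im"],z["d"]; P=cloud("top",d)
a=cv2.resize(im[165:310,145:285],None,fx=4,fy=4,interpolation=cv2.INTER_CUBIC)[...,::-1]
b=cv2.resize(im[215:280,355:465],None,fx=2.2,fy=2.2,interpolation=cv2.INTER_CUBIC)[...,::-1]
c=np.zeros((a.shape[0],a.shape[1]+b.shape[1],3),np.uint8); c[:,:a.shape[1]]=a; c[:b.shape[0],a.shape[1]:]=b
cv2.imwrite("pics/crop1.png",c); print(c.shape)
H=P[...,2]
def comps(x0,x1,y0,y1,lo,hi,amin=12):
    m=np.zeros(H.shape,np.uint8); m[y0:y1,x0:x1]=((H>lo)&(H<hi))[y0:y1,x0:x1]
    n,l,s,ce=cv2.connectedComponentsWithStats(m)
    for i in range(1,n):
        if s[i,4]<amin: continue
        q=P[l==i]; r=cv2.minAreaRect(q[:,:2].astype(np.float32))
        print(ce[i].round(),s[i,4],"mean",q.mean(0).round(),"rect",np.round(r[0]),np.round(r[1]),round(r[2],1),"zmax",q[:,2].max().round())
print("tabs");comps(145,285,195,290,85,130,8)
print("sockets");comps(145,285,195,290,25,60)
print("lamp tab");comps(355,465,215,280,85,120,8)
print("lamp");comps(355,465,215,280,45,120)
print("tray");comps(280,352,160,208,18,45)
print("bottle");comps(215,245,170,200,30,130)
print("binders");comps(170,250,60,195,150,400)
print("carton,timer");comps(145,220,240,315,15,60)
```

```text
(580, 802, 3)
tabs
[169. 221.] 73 mean [542. 455. 107.] rect [543. 456.] [33. 19.] 11.8 zmax 119.0
[207. 223.] 72 mean [533. 337. 106.] rect [534. 338.] [34. 17.] 0.0 zmax 115.0
[250. 221.] 65 mean [533. 203. 108.] rect [533. 203.] [17. 34.] 75.0 zmax 115.0
[253. 258.] 62 mean [418. 196. 108.] rect [418. 196.] [16. 33.] 76.3 zmax 117.0
sockets
[176. 226.] 229 mean [532. 448.  41.] rect [536. 454.] [77. 61.] 17.3 zmax 60.0
[251. 226.] 212 mean [526. 203.  42.] rect [526. 205.] [60. 76.] 74.7 zmax 60.0
[211. 227.] 214 mean [524. 334.  41.] rect [526. 338.] [77. 61.] 2.4 zmax 60.0
[281. 237.] 76 mean [489. 107.  30.] rect [488. 111.] [26. 72.] 88.5 zmax 42.0
[168. 256.] 255 mean [436. 475.  31.] rect [436. 475.] [45. 64.] 11.8 zmax 41.0
[214. 260.] 233 mean [419. 325.  41.] rect [417. 325.] [61. 74.] 88.5 zmax 57.0
[254. 261.] 204 mean [410. 197.  41.] rect [410. 198.] [60. 76.] 76.9 zmax 60.0
[282. 260.] 116 mean [412. 108.  31.] rect [405. 113.] [26. 81.] 88.4 zmax 45.0
[198. 288.] 16 mean [329. 377.  30.] rect [330. 377.] [28.  6.] 88.3 zmax 35.0
lamp tab
[405. 245.] 73 mean [ 449. -276.  101.] rect [ 449. -276.] [18. 35.] 84.6 zmax 110.0
lamp
[410. 246.] 2676 mean [ 444. -300.   61.] rect [ 445. -302.] [271. 101.] 80.7 zmax 110.0
[461. 245.] 147 mean [ 446. -466.   53.] rect [ 440. -467.] [19. 85.] 88.2 zmax 66.0
tray
[319. 185.] 321 mean [654. -22.  29.] rect [658. -15.] [198. 120.] 88.4 zmax 41.0
bottle
[231. 182.] 367 mean [662. 263.  83.] rect [666. 270.] [75. 93.] 9.7 zmax 130.0
binders
[207. 123.] 5782 mean [799. 309. 274.] rect [821. 308.] [160. 288.] 89.8 zmax 328.0
carton,timer
[168. 256.] 285 mean [436. 474.  30.] rect [436. 475.] [45. 64.] 11.2 zmax 41.0
[211. 261.] 192 mean [417. 336.  39.] rect [419. 334.] [54. 79.] 89.8 zmax 57.0
[198. 296.] 320 mean [304. 378.  31.] rect [303. 379.] [63. 61.] 89.1 zmax 54.0
```

View pics/crop1.png

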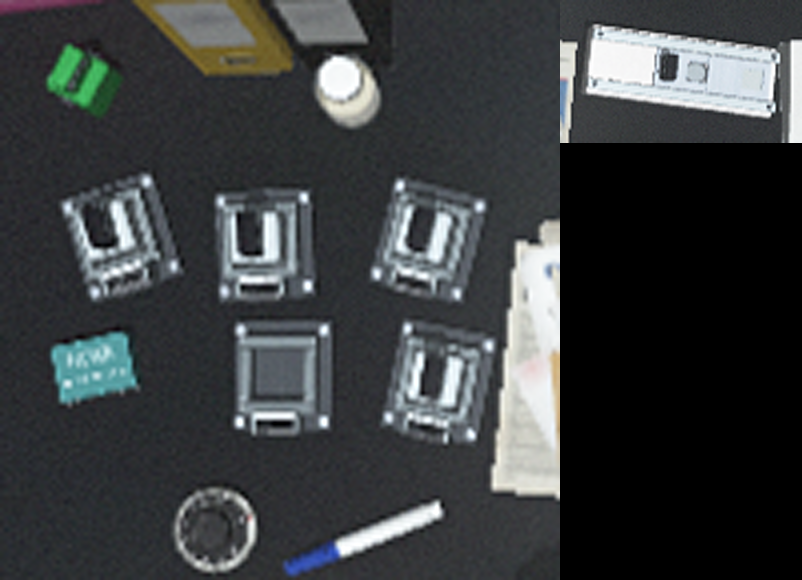

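```bash
cat >> h.py <<'E'
def plan(x,y,z,yaw,rows=10):
    """yaw: wished angle (deg) of tool y in world, modulo 180. Turn first (tool x is down), then shift in final tool frame"""
    s=manip.sense(); M=R.from_rotvec(s["eef_rot"]).as_matrix(); p=s["tcp_pos"]
    a=np.degrees(np.arctan2(M[1,1],M[0,1])); dy=(yaw-a+90)%180-90
    ty=np.radians(a+dy); Y=np.array([np.cos(ty),np.sin(ty),0]); X=np.array([0,0,-1.]); Z=np.cross(X,Y)
    d=np.array([x,y,z])-p
    print("t",round(s["t"],2),"at",p.round(1),"yaw",round(a,1),"tilt",M[:,0].round(3),"F",s["force"].round(1),"open",round(s["opening"],1),"q6",round(s["qpos"][5],2))
    print("turn units",round(-np.radians(dy)/.12,2),"shift units x,y,z total",(np.array([d@X,d@Y,d@Z])/40).round(2))
E
python3 - <<'E'
from h import *
z=np.load("scene0.npz"); P=cloud("scene",z["d"])
z=np.load("top0.npz"); Q=cloud("top",z["d"])
for n,A in(("s",P),("t",Q)):
    A=A.reshape(-1,3)
    for y0 in range(-800,-150,75):
        r=[]
        for x0 in range(150,650,75):
            m=(A[:,0]>=x0)&(A[:,0]<x0+75)&(A[:,1]>=y0)&(A[:,1]<y0+75)
            r.append(int(np.percentile(A[m,2],99)) if m.any() else -1)
        print(n,y0,r)
plan(449,-276,150,80.7)
# lamp tab direction refine
for nm,zz in(("tab",None),):
    pass
E
```

```text
s -800 [-70, 1, 3, 3, 10, 10, 12]
s -725 [4, 4, 38, 189, 142, 10, 10]
s -650 [345, 16, 41, 188, 61, 4, 6]
s -575 [566, 16, 42, 57, 63, 4, 6]
s -500 [561, 13, 41, 66, 67, 4, 9]
s -425 [2, 3, 53, 69, 71, 4, 11]
s -350 [3, 3, 5, 99, 99, 4, 349]
s -275 [4, 2, 10, 95, 82, 4, 4]
s -200 [4, 27, 28, 68, 67, 3, -1]
t -800 [10, 8, 6, 9, 13, 15, 16]
t -725 [9, 8, 37, 197, 210, 16, 16]
t -650 [325, 8, 42, 194, 65, 8, 157]
t -575 [516, 8, 43, 59, 65, 10, 160]
t -500 [578, 8, 41, 66, 70, 9, 160]
t -425 [584, 7, 7, 74, 73, 9, 160]
t -350 [582, 8, 9, 105, 104, 9, 348]
t -275 [561, 8, 15, 101, 99, 9, 8]
t -200 [6, 30, 30, 73, 71, 9, 8]
t 0.1 at [ 155.7 -656.6  229. ] yaw -76.7 tilt [-0.     0.001 -1.   ] F [-0.6  0.7  0.1] open 92.7 q6 -0.04
turn units 3.29 shift units x,y,z total [  1.97 -10.58  -5.7 ]
```

play_rows --rows '[[[0,0,0],[0.66,0,0]],[[0,0,0],[0.66,0,0]],[[0,0,0],[0.66,0,0]],[[0,0,0],[0.66,0,0]],[[0,0,0],[0.65,0,0]],[[0,-0.9,-0.48],[0,0,0]],[[0,-0.9,-0.48],[0,0,0]],[[0,-0.9,-0.48],[0,0,0]],[[0,-0.9,-0.48],[0,0,0]],[[0,-0.9,-0.48],[0,0,0]]]' --gripper 0.6 --force 20

```text
t: 1.1
tcp_pos: [280.1, -493.2, 229.4]
eef_rot: [-2.137, 0.173, 2.137]
force: [0.4, 0.5, -0.8]
opening: 55.9
```

play_rows --rows '[[[0,-0.9,-0.48],[0,0,0]],[[0,-0.9,-0.48],[0,0,0]],[[0,-0.9,-0.48],[0,0,0]],[[0,-0.9,-0.48],[0,0,0]],[[0,-0.9,-0.48],[0,0,0]],[[0,-0.9,-0.48],[0,0,0]],[[0,-0.5,-0.3],[0,0,0]],[[0,0,0],[0,0,0]],[[0,0,0],[0,0,0]],[[0,0,0],[0,0,0]]]'

```text
t: 2.1
tcp_pos: [442.6, -282.8, 229.5]
eef_rot: [-2.136, 0.174, 2.137]
force: [-0.6, 0.3, 0.5]
opening: 55.4
```

Run:
```python
from h import *
for n in("scene","top"):
    im,d=grab(n,n+"1"); np.savez(n+"1.npz",im=im,d=d)
    P=cloud(n,d); A=P.reshape(-1,3)
    def sel(x,y,z):
        return A[(A[:,0]>x[0])&(A[:,0]<x[1])&(A[:,1]>y[0])&(A[:,1]<y[1])&(A[:,2]>z[0])&(A[:,2]<z[1])]
    for nm,b in(("tab",((410,490),(-300,-250),(82,125))),("bench",((300,350),(-400,-250),(-20,30)))):
        q=sel(*b); print(n,nm,len(q),(q.min(0).round(),q.max(0).round(),q.mean(0).round(1)) if len(q) else "")
plan(449,-276,120,80.7)
```

```text
scene tab 73 (array([ 420., -290.,   82.]), array([ 462., -269.,  104.]), array([ 438.1, -278. ,   95.5]))
scene bench 656 (array([ 300., -400.,  -10.]), array([ 350., -250.,   12.]), array([ 324.4, -325.8,   -1.1]))
top tab 0 
top bench 126 (array([ 313., -400.,  -11.]), array([ 350., -343.,   13.]), array([ 3.363e+02, -3.795e+02, -1.000e-01]))
t 2.2 at [ 442.6 -283.   229.5] yaw -99.4 tilt [-0.  0. -1.] F [ 0.2  0.3 -0.5] open 55.7 q6 1.12
turn units -0.01 shift units x,y,z total [ 2.74 -0.2  -0.13]
```

View pics/scene1.png

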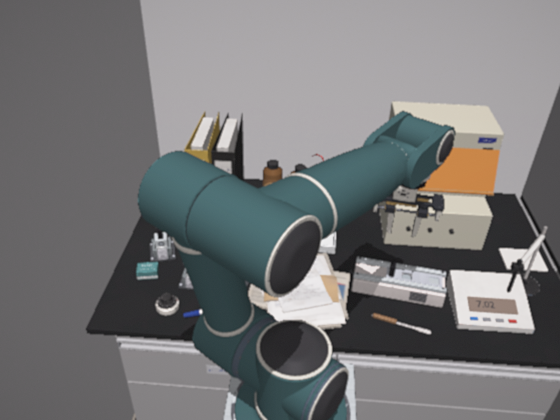

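The arm is clear, with the gripper above the lamp house at about (415,200). I'll lower onto the shutter tab and grip it.

play_rows --rows '[[[0.4,-0.16,-0.06],[0,0,0]],[[0.6,0,0],[0,0,0]],[[0.6,0,0],[0,0,0]],[[0.6,0,0],[0,0,0]],[[0.6,0,0],[0,0,0]],[[0.4,0,0],[0,0,0]],[[0.3,0,0],[0,0,0]],[[0.14,0,0],[0,0,0]],[[0,0,0],[0,0,0]],[[0,0,0],[0,0,0]]]'

```text
t: 3.2
tcp_pos: [446.8, -276.5, 84.8]
eef_rot: [-2.138, 0.174, 2.136]
force: [-0.3, -0.4, 0.4]
opening: 55.7
```

play_rows --rows '[[[0,0,0],[0,0,0]],[[0,0,0],[0,0,0]],[[0,0,0],[0,0,0]],[[0,0,0],[0,0,0]],[[0,0,0],[0,0,0]],[[0,0,0],[0,0,0]],[[0,0,0],[0,0,0]],[[0,0,0],[0,0,0]],[[0,0,0],[0,0,0]],[[0,0,0],[0,0,0]]]' --gripper 0 --force 20

```text
t: 4.2
tcp_pos: [446.4, -276.9, 84.1]
eef_rot: [-2.137, 0.175, 2.137]
force: [-0.6, -4.6, 0.2]
opening: 16.0
```

play_rows --rows '[[[0,-0.12,0],[0,0,0]],[[0,-0.12,0],[0,0,0]],[[0,-0.12,0],[0,0,0]],[[0,-0.12,0],[0,0,0]],[[0,-0.12,0],[0,0,0]],[[0,-0.12,0],[0,0,0]],[[0,-0.12,0],[0,0,0]],[[0,-0.12,0],[0,0,0]],[[0,0,0],[0,0,0]],[[0,0,0],[0,0,0]]]'

```text
t: 5.2
tcp_pos: [452.7, -238.2, 84.1]
eef_rot: [-2.137, 0.173, 2.137]
force: [-0.9, -0.4, 1.2]
opening: 16.1
```

Run:
```python
from h import *
plan(452.9,-237.4,84,80.6)
```

```text
t 5.2 at [ 452.7 -238.2   84.1] yaw -99.3 tilt [-0.  0. -1.] F [-0.9 -0.4  1.2] open 16.1 q6 1.2
turn units 0.02 shift units x,y,z total [ 0.   -0.02 -0.  ]
```

play_rows --rows '[[[0,0,0],[0,0,0]],[[0,0,0],[0,0,0]],[[0,0,0],[0,0,0]],[[0,0,0],[0,0,0]],[[-0.3,0,0],[0,0,0]],[[-0.6,0,0],[0,0,0]],[[-0.7,0,0],[0,0,0]],[[0,0,0],[0.25,0,0]],[[0,0,0],[0.24,0,0]],[[0,0,0],[0,0,0]]]' --gripper 0.5

```text
t: 6.2
tcp_pos: [452.6, -238.3, 148.1]
eef_rot: [-2.104, 0.234, 2.104]
force: [-0.1, 0.9, 0.4]
opening: 46.5
```

Run:
```python
from h import *
plan(418,196,145,77.3)
im,d=grab("top","top2"); P=cloud("top",d); A=P.reshape(-1,3)
z=np.load("top0.npz"); 
def tile(i,s=4): return cv2.resize(i[212:282,352:462],None,fx=s,fy=s,interpolation=cv2.INTER_CUBIC)[...,::-1]
cv2.imwrite("pics/lamp.png",np.vstack([tile(z["im"]),tile(im)]))
```

```text
t 6.2 at [ 452.6 -238.3  148.1] yaw -102.7 tilt [-0.  0. -1.] F [-0.1  0.9  0.4] open 46.5 q6 1.26
turn units -0.0 shift units x,y,z total [  0.08 -10.4    3.23]
```

View pics/lamp.png

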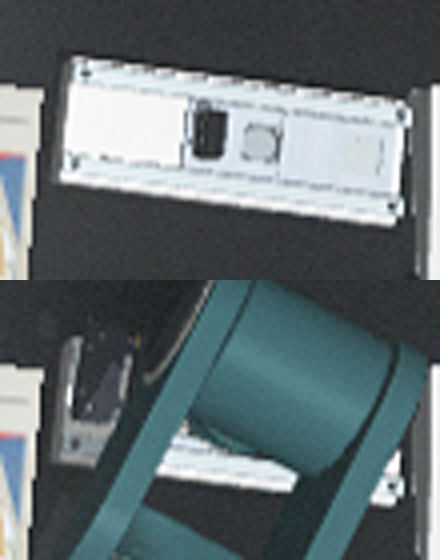

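The arm hides the shutter in this view; the upper tile shows that the blank and glass fields come next as the plate moves +y. I'll move over the front-right holder and recheck the shutter from there before pulling anything.

play_rows --rows '[[[0,-0.8,0.25],[0,0,0]],[[0,-0.94,0.3],[0,0,0]],[[0,-0.94,0.3],[0,0,0]],[[0,-0.94,0.3],[0,0,0]],[[0,-0.94,0.3],[0,0,0]],[[0,-0.94,0.3],[0,0,0]],[[0,-0.94,0.3],[0,0,0]],[[0,-0.94,0.3],[0,0,0]],[[0,-0.94,0.3],[0,0,0]],[[0,-0.94,0.3],[0,0,0]]]'

```text
t: 7.25
tcp_pos: [418.0, 150.4, 147.8]
eef_rot: [-2.105, 0.233, 2.106]
force: [1.4, -0.1, 1.6]
opening: 46.3
```

play_rows --rows '[[[0,-0.9,0.2],[0,0,0]],[[0,-0.24,0.08],[0,0,0]],[[0,0,0],[0,0,0]],[[0,0,0],[0,0,0]],[[0,0,0],[0,0,0]],[[0,0,0],[0,0,0]],[[0,0,0],[0,0,0]],[[0,0,0],[0,0,0]],[[0,0,0],[0,0,0]],[[0,0,0],[0,0,0]]]'

```text
t: 8.25
tcp_pos: [417.7, 195.7, 148.0]
eef_rot: [-2.105, 0.233, 2.105]
force: [0.1, -1.0, -0.1]
opening: 46.5
```

Run:
```python
from h import *
plan(418,196,87,77.3)
im,d=grab("top"); P=cloud("top",d); H=P[...,2]
m=np.zeros(H.shape,bool); m[215:280,355:465]=((H>85)&(H<120))[215:280,355:465]
q=P[m]; print("shutter tab",len(q),q.mean(0).round(1) if len(q) else "")
i2,d2=grab("scene")
def t(i,s): return cv2.resize(i,None,fx=s,fy=s,interpolation=cv2.INTER_CUBIC)[...,::-1]
a=t(im[180:300,150:290],4); b=t(i2[225:310,130:270],4)
c=t(im[212:282,352:462],2); 
o=np.zeros((600,800,3),np.uint8); a=a[:,:560]; o[:340,:560]=b[:340]; o[:140,570:790]=c; o[340:600,:560]=a[60:320]
cv2.imwrite("pics/v5.png",o)
```

```text
t 8.25 at [417.7 195.7 148. ] yaw -102.7 tilt [-0.  0. -1.] F [ 0.1 -1.  -0.1] open 46.5 q6 2.17
turn units 0.01 shift units x,y,z total [ 1.53 -0.01 -0.  ]
shutter tab 75 [ 455.2 -236.7  100. ]
```

View pics/v5.png

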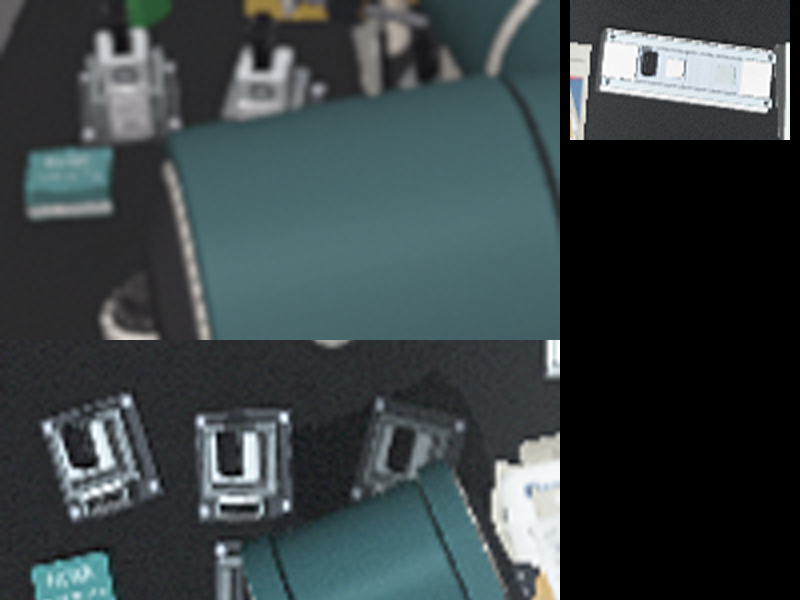

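The shutter tab moved 39.8 mm and the blank field is over the port, so it's shut. Now the first test, on the front-right cartridge.

play_rows --rows '[[[0.3,0,0],[0,0,0]],[[0.4,0,0],[0,0,0]],[[0.4,0,0],[0,0,0]],[[0.3,0,0],[0,0,0]],[[0.13,0,0],[0,0,0]],[[0,0,0],[0,0,0]],[[0,0,0],[0,0,0]],[[0,0,0],[0,0,0]],[[0,0,0],[0,0,0]],[[0,0,0],[0,0,0]]]'

```text
t: 9.35
tcp_pos: [417.9, 195.8, 87.2]
eef_rot: [-2.105, 0.233, 2.104]
force: [-0.3, -0.7, 0.9]
opening: 46.3
```

play_rows --rows '[[[0,0,0],[0,0,0]],[[0,0,0],[0,0,0]],[[0,0,0],[0,0,0]],[[0,0,0],[0,0,0]],[[0,0,0],[0,0,0]],[[0,0,0],[0,0,0]],[[0,0,0],[0,0,0]],[[0,0,0],[0,0,0]],[[0,0,0],[0,0,0]],[[0,0,0],[0,0,0]]]' --gripper 0 --force 35

```text
t: 10.35
tcp_pos: [417.7, 195.8, 86.8]
eef_rot: [-2.105, 0.233, 2.105]
force: [-0.4, 0.0, -1.7]
opening: 15.7
```

play_rows --rows '[[[-0.06,0,0],[0,0,0]],[[-0.06,0,0],[0,0,0]],[[-0.06,0,0],[0,0,0]],[[-0.06,0,0],[0,0,0]],[[-0.06,0,0],[0,0,0]],[[0,0,0],[0,0,0]],[[0,0,0],[0,0,0]],[[0,0,0],[0,0,0]],[[0,0,0],[0,0,0]],[[0,0,0],[0,0,0]]]'

```text
t: 11.35
tcp_pos: [417.7, 195.8, 98.8]
eef_rot: [-2.105, 0.233, 2.105]
force: [0.4, -0.9, -1.8]
opening: 15.9
```

The force stays near the cartridge's weight (about 1.8 N), so this clip has failed. I'll lift it out and check the tray.

play_rows --rows '[[[-0.1,0,0],[0,0,0]],[[-0.2,0,0],[0,0,0]],[[-0.3,0,0],[0,0,0]],[[-0.3,0,0],[0,0,0]],[[-0.3,0,0],[0,0,0]],[[-0.3,0,0],[0,0,0]],[[-0.2,0,0],[0,0,0]],[[0,0,0],[0,0,0]],[[0,0,0],[0,0,0]],[[0,0,0],[0,0,0]]]'

```text
t: 12.35
tcp_pos: [417.5, 195.7, 166.2]
eef_rot: [-2.104, 0.234, 2.106]
force: [0.3, -0.8, -1.5]
opening: 15.6
```

```bash
cat >> h.py <<'E'
def tray():
    im,d=grab("top"); H=cloud("top",d)
    hsv=cv2.cvtColor(im,cv2.COLOR_RGB2HSV); m=((hsv[...,2]>130)&(hsv[...,1]<60)).astype(np.uint8)
    w=np.zeros_like(m); w[150:222,270:372]=m[150:222,270:372]
    w[(H[...,2]>50)]=0
    n,l,s,c=cv2.connectedComponentsWithStats(w)
    for i in range(1,n):
        if s[i,4]<300: continue
        k,_=cv2.findContours((l==i).astype(np.uint8),cv2.RETR_EXTERNAL,cv2.CHAIN_APPROX_NONE)
        q=np.array([ray("top",*p[0],28)[:2] for p in max(k,key=len)],np.float32)
        print("tray?",s[i],cv2.minAreaRect(q))
    return im
E
python3 - <<'E'
from h import *
im=tray(); plan(658,30,165,88.4)
cv2.imwrite("pics/tr.png",cv2.resize(im[140:300,140:380],None,fx=3,fy=3)[...,::-1])
E
```

```text
tray? [ 286  167   62   37 2210] ((655.9472045898438, -13.282905578613281), (200.46995544433594, 119.99541473388672), 88.43418884277344)
tray? [280 207  63  15 481] ((560.2689208984375, 8.101043701171875), (202.07980346679688, 46.00467300415039), 88.4549331665039)
t 12.4 at [417.5 195.7 166.2] yaw -102.7 tilt [-0.001 -0.    -1.   ] F [ 0.7  0.  -0.6] open 15.7 q6 2.17
turn units -1.61 shift units x,y,z total [ 0.03  3.97 -6.13]
```

View pics/tr.png

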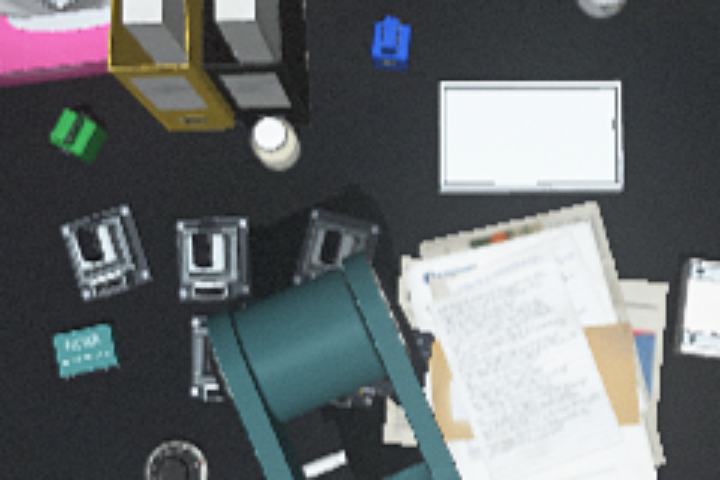

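The tray is at (656,-13). I'm carrying the cartridge to its right half.

play_rows --rows '[[[0,0,0],[-0.54,0,0]],[[0,0,0],[-0.54,0,0]],[[0,0,0],[-0.53,0,0]],[[0,0.4,-0.4],[0,0,0]],[[0,0.6,-0.6],[0,0,0]],[[0,0.6,-0.6],[0,0,0]],[[0,0.6,-0.6],[0,0,0]],[[0,0.6,-0.6],[0,0,0]],[[0,0.6,-0.6],[0,0,0]],[[0,0.6,-0.6],[0,0,0]]]'

```text
t: 13.4
tcp_pos: [573.9, 30.2, 166.2]
eef_rot: [-2.207, 0.031, 2.208]
force: [-0.0, 0.1, -1.4]
opening: 15.6
```

play_rows --rows '[[[0,0.6,-0.6],[0,0,0]],[[0,0.6,-0.6],[0,0,0]],[[0,0.6,-0.6],[0,0,0]],[[0,0.37,-0.34],[0,0,0]],[[0,0,0],[0,0,0]],[[0,0,0],[0,0,0]],[[0,0,0],[0,0,0]],[[0,0,0],[0,0,0]],[[0,0,0],[0,0,0]],[[0,0,0],[0,0,0]]]'

```text
t: 14.4
tcp_pos: [656.3, -57.3, 167.1]
eef_rot: [-2.208, 0.03, 2.207]
force: [-0.1, -0.1, -1.6]
opening: 15.7
```

Run:
```python
from h import *
plan(656,-58,86,88.4)
im=tray(); i2,_=grab("scene")
cv2.imwrite("pics/tr2.png",np.vstack([cv2.resize(im[140:240,240:400],None,fx=3,fy=3),cv2.resize(i2[160:260,260:420],None,fx=3,fy=3)])[...,::-1])
```

```text
t 14.4 at [656.3 -57.3 167.1] yaw -91.6 tilt [ 0. -0. -1.] F [-0.1 -0.1 -1.6] open 15.7 q6 1.47
turn units 0.01 shift units x,y,z total [2.03 0.02 0.01]
tray? [286 167  28  37 817] ((657.4727172851562, 42.52632141113281), (88.81753540039062, 119.99540710449219), 88.43418884277344)
```

View pics/tr2.png

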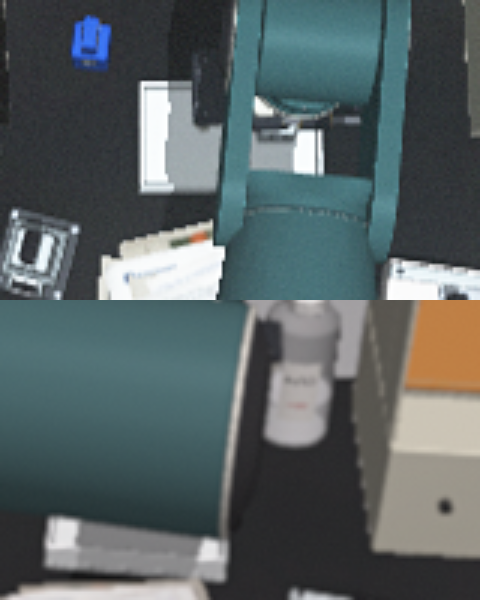

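The tray hasn't moved. Lowering to the tray floor.

play_rows --rows '[[[0.3,0,0],[0,0,0]],[[0.4,0,0],[0,0,0]],[[0.4,0,0],[0,0,0]],[[0.4,0,0],[0,0,0]],[[0.3,0,0],[0,0,0]],[[0.18,0,0],[0,0,0]],[[0.07,0,0],[0,0,0]],[[0.05,0,0],[0,0,0]],[[0.01,0,0],[0,0,0]],[[0,0,0],[0,0,0]]]'

```text
t: 15.5
tcp_pos: [656.7, -57.7, 83.0]
eef_rot: [-2.208, 0.031, 2.207]
force: [0.4, -0.5, -1.4]
opening: 15.4
```

play_rows --rows '[[[0.01,0,0],[0,0,0]],[[0.01,0,0],[0,0,0]],[[0.01,0,0],[0,0,0]],[[0.01,0,0],[0,0,0]],[[0,0,0],[0,0,0]],[[0,0,0],[0,0,0]],[[0,0,0],[0,0,0]],[[0,0,0],[0,0,0]],[[0,0,0],[0,0,0]],[[0,0,0],[0,0,0]]]'

```text
t: 16.5
tcp_pos: [656.7, -57.7, 81.8]
eef_rot: [-2.208, 0.031, 2.207]
force: [-3.5, -0.4, 5.7]
opening: 15.6
```

play_rows --rows '[[[0,0,0],[0,0,0]],[[0,0,0],[0,0,0]],[[0,0,0],[0,0,0]],[[0,0,0],[0,0,0]],[[0,0,0],[0,0,0]],[[-0.3,0,0],[0,0,0]],[[-0.5,0,0],[0,0,0]],[[-0.5,0,0],[0,0,0]],[[-0.4,0,0],[0,0,0]],[[-0.4,0,0],[0,0,0]]]' --gripper 0.5

```text
t: 17.5
tcp_pos: [656.5, -57.7, 166.4]
eef_rot: [-2.208, 0.031, 2.207]
force: [-0.2, 0.5, -0.5]
opening: 46.6
```

Run:
```python
from h import *
plan(533,203,150,75)
```

```text
t 17.5 at [656.5 -57.7 166.4] yaw -91.6 tilt [ 0.001 -0.    -1.   ] F [-0.2  0.5 -0.5] open 46.6 q6 1.47
turn units 1.95 shift units x,y,z total [ 0.41 -5.5   4.67]
```

play_rows --rows '[[[0,0,0],[0.65,0,0]],[[0,0,0],[0.65,0,0]],[[0,0,0],[0.65,0,0]],[[0,-0.4,0.34],[0,0,0]],[[0,-0.6,0.51],[0,0,0]],[[0,-0.7,0.6],[0,0,0]],[[0,-0.7,0.6],[0,0,0]],[[0,-0.7,0.6],[0,0,0]],[[0,-0.7,0.6],[0,0,0]],[[0,-0.7,0.6],[0,0,0]]]'

```text
t: 18.5
tcp_pos: [552.7, 157.8, 165.3]
eef_rot: [-2.083, 0.272, 2.083]
force: [-0.2, 0.0, 0.2]
opening: 46.8
```

play_rows --rows '[[[0,-0.6,0.5],[0,0,0]],[[0.41,-0.4,0.32],[0,0,0]],[[0,0,0],[0,0,0]],[[0,0,0],[0,0,0]],[[0,0,0],[0,0,0]],[[0,0,0],[0,0,0]],[[0,0,0],[0,0,0]],[[0,0,0],[0,0,0]],[[0,0,0],[0,0,0]],[[0,0,0],[0,0,0]]]'

```text
t: 19.5
tcp_pos: [532.9, 203.0, 148.5]
eef_rot: [-2.082, 0.274, 2.082]
force: [-0.0, 0.9, 0.7]
opening: 46.3
```

Run:
```python
from h import *
plan(533,203,87,75)
im=tray(); i2,_=grab("scene")
cv2.imwrite("pics/v8.png",np.vstack([cv2.resize(im[140:280,150:360],None,fx=2.5,fy=2.5),cv2.resize(i2[200:300,130:340],None,fx=2.5,fy=2.5)])[...,::-1])
```

```text
t 19.5 at [532.9 203.  148.5] yaw -105.0 tilt [ 0.  0. -1.] F [-0.   0.9  0.7] open 46.3 q6 2.15
turn units 0.0 shift units x,y,z total [ 1.54  0.   -0.  ]
tray? [ 286  167   62   37 2020] ((655.9503173828125, -13.1688232421875), (200.24244689941406, 119.99541473388672), 88.43418884277344)
tray? [280 207  63  15 483] ((560.2689208984375, 8.101043701171875), (202.07980346679688, 46.00467300415039), 88.4549331665039)
```

View pics/v8.png

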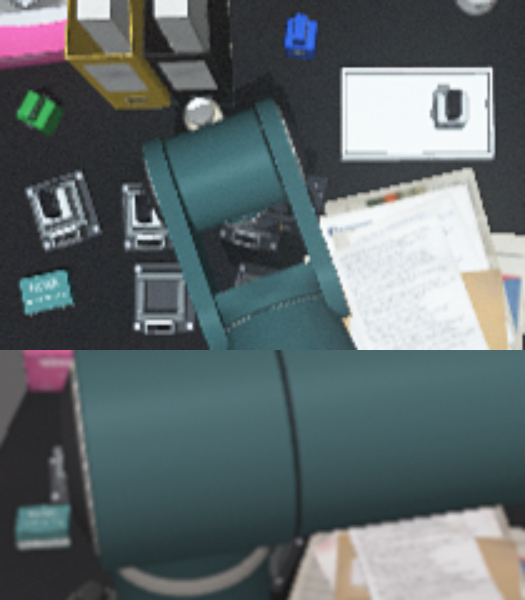

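The first cartridge stands upright in the tray at about crop (452,104), and the tray still hasn't moved. Lowering on the second one, back right.

play_rows --rows '[[[0.3,0,0],[0,0,0]],[[0.4,0,0],[0,0,0]],[[0.4,0,0],[0,0,0]],[[0.3,0,0],[0,0,0]],[[0.14,0,0],[0,0,0]],[[0,0,0],[0,0,0]],[[0,0,0],[0,0,0]],[[0,0,0],[0,0,0]],[[0,0,0],[0,0,0]],[[0,0,0],[0,0,0]]]'

```text
t: 20.6
tcp_pos: [533.0, 203.2, 87.3]
eef_rot: [-2.082, 0.274, 2.081]
force: [0.1, 0.2, -0.3]
opening: 46.5
```

play_rows --rows '[[[0,0,0],[0,0,0]],[[0,0,0],[0,0,0]],[[0,0,0],[0,0,0]],[[0,0,0],[0,0,0]],[[0,0,0],[0,0,0]],[[0,0,0],[0,0,0]],[[0,0,0],[0,0,0]],[[0,0,0],[0,0,0]],[[0,0,0],[0,0,0]],[[0,0,0],[0,0,0]]]' --gripper 0 --force 35

```text
t: 21.6
tcp_pos: [532.9, 203.1, 86.8]
eef_rot: [-2.082, 0.274, 2.082]
force: [0.5, -0.2, -0.7]
opening: 15.5
```

play_rows --rows '[[[-0.06,0,0],[0,0,0]],[[-0.06,0,0],[0,0,0]],[[-0.06,0,0],[0,0,0]],[[-0.06,0,0],[0,0,0]],[[-0.06,0,0],[0,0,0]],[[0,0,0],[0,0,0]],[[0,0,0],[0,0,0]],[[0,0,0],[0,0,0]],[[0,0,0],[0,0,0]],[[0,0,0],[0,0,0]]]'

```text
t: 22.6
tcp_pos: [532.9, 203.1, 98.8]
eef_rot: [-2.082, 0.274, 2.082]
force: [0.4, 0.6, -0.5]
opening: 15.6
```

Again there's no spring force, so this clip has failed too. Lifting it out.

play_rows --rows '[[[-0.1,0,0],[0,0,0]],[[-0.2,0,0],[0,0,0]],[[-0.3,0,0],[0,0,0]],[[-0.3,0,0],[0,0,0]],[[-0.3,0,0],[0,0,0]],[[-0.3,0,0],[0,0,0]],[[-0.2,0,0],[0,0,0]],[[0,0,0],[0,0,0]],[[0,0,0],[0,0,0]],[[0,0,0],[0,0,0]]]'

```text
t: 23.6
tcp_pos: [532.6, 203.0, 166.1]
eef_rot: [-2.081, 0.274, 2.083]
force: [-0.1, 1.0, -1.5]
opening: 15.5
```

Run:
```python
from h import *
im=tray(); plan(656,30,166,88.4)
```

```text
tray? [ 286  167   62   37 2032] ((655.9497680664062, -13.189834594726562), (200.29144287109375, 119.99541473388672), 88.43418884277344)
tray? [280 207  63  15 485] ((560.2689208984375, 8.101043701171875), (202.07980346679688, 46.00467300415039), 88.4549331665039)
t 23.65 at [532.7 203.  166.1] yaw -105.0 tilt [-0.001 -0.    -1.   ] F [-0.8  0.3 -1.5] open 15.8 q6 2.15
turn units -1.95 shift units x,y,z total [ 0.    4.24 -3.2 ]
```

play_rows --rows '[[[0,0,0],[-0.65,0,0]],[[0,0,0],[-0.65,0,0]],[[0,0,0],[-0.65,0,0]],[[0,0.5,-0.1],[0,0,0]],[[0,0.6,-0.4],[0,0,0]],[[0,0.6,-0.5],[0,0,0]],[[0,0.6,-0.5],[0,0,0]],[[0,0.6,-0.5],[0,0,0]],[[0,0.6,-0.5],[0,0,0]],[[0,0.4,-0.4],[0,0,0]]]'

```text
t: 24.65
tcp_pos: [645.2, 42.3, 166.1]
eef_rot: [-2.206, 0.032, 2.208]
force: [0.2, 0.9, -1.2]
opening: 15.4
```

play_rows --rows '[[[0,0.34,-0.3],[0,0,0]],[[0,0,0],[0,0,0]],[[0,0,0],[0,0,0]],[[0,0,0],[0,0,0]],[[0,0,0],[0,0,0]],[[0,0,0],[0,0,0]],[[0,0,0],[0,0,0]],[[0,0,0],[0,0,0]],[[0,0,0],[0,0,0]],[[0,0,0],[0,0,0]]]'

```text
t: 25.65
tcp_pos: [656.1, 30.0, 166.9]
eef_rot: [-2.208, 0.03, 2.208]
force: [-0.7, -0.4, -1.1]
opening: 15.7
```

Run:
```python
from h import *
im=tray(); plan(656,30,83,88.4)
cv2.imwrite("pics/v9.png",cv2.resize(im[130:280,150:400],None,fx=3,fy=3)[...,::-1])
```

```text
tray? [291 182  39  18 464] ((638.8430786132812, 8.897018432617188), (53.570709228515625, 123.69049835205078), 1.058950424194336)
t 25.7 at [656.2  30.  166.9] yaw -91.6 tilt [-0. -0. -1.] F [-0.1 -0.1 -0.8] open 15.6 q6 1.61
turn units 0.0 shift units x,y,z total [2.1 0.  0. ]
```

View pics/v9.png

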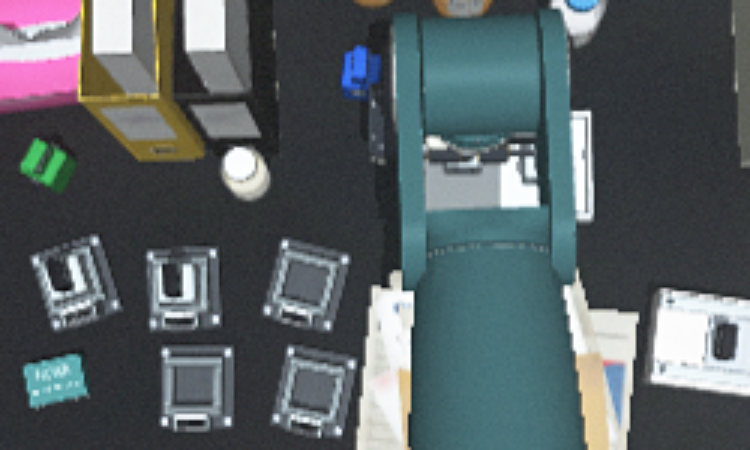

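The tray is unchanged, with its right edge at px 348. Lowering the second cartridge.

play_rows --rows '[[[0.3,0,0],[0,0,0]],[[0.4,0,0],[0,0,0]],[[0.4,0,0],[0,0,0]],[[0.4,0,0],[0,0,0]],[[0.3,0,0],[0,0,0]],[[0.18,0,0],[0,0,0]],[[0.07,0,0],[0,0,0]],[[0.04,0,0],[0,0,0]],[[0.01,0,0],[0,0,0]],[[0,0,0],[0,0,0]]]'

```text
t: 26.7
tcp_pos: [656.4, 30.1, 83.4]
eef_rot: [-2.208, 0.03, 2.207]
force: [-0.2, 0.1, -1.3]
opening: 15.7
```

play_rows --rows '[[[0.01,0,0],[0,0,0]],[[0.01,0,0],[0,0,0]],[[0.01,0,0],[0,0,0]],[[0.01,0,0],[0,0,0]],[[0,0,0],[0,0,0]],[[0,0,0],[0,0,0]],[[0,0,0],[0,0,0]],[[0,0,0],[0,0,0]],[[0,0,0],[0,0,0]],[[0,0,0],[0,0,0]]]'

```text
t: 27.7
tcp_pos: [656.3, 30.0, 81.8]
eef_rot: [-2.208, 0.031, 2.207]
force: [-2.7, -1.8, 5.6]
opening: 15.7
```

play_rows --rows '[[[0,0,0],[0,0,0]],[[0,0,0],[0,0,0]],[[0,0,0],[0,0,0]],[[0,0,0],[0,0,0]],[[0,0,0],[0,0,0]],[[-0.3,0,0],[0,0,0]],[[-0.5,0,0],[0,0,0]],[[-0.5,0,0],[0,0,0]],[[-0.4,0,0],[0,0,0]],[[-0.4,0,0],[0,0,0]]]' --gripper 0.5

```text
t: 28.7
tcp_pos: [656.2, 30.1, 166.8]
eef_rot: [-2.208, 0.03, 2.207]
force: [1.1, 0.2, -0.4]
opening: 46.4
```

Run:
```python
from h import *
plan(534,338,150,92)
```

```text
t 28.7 at [656.2  30.1 166.8] yaw -91.6 tilt [ 0.001  0.    -1.   ] F [ 1.1  0.2 -0.4] open 46.4 q6 1.61
turn units -0.52 shift units x,y,z total [ 0.42 -7.8   2.78]
```

play_rows --rows '[[[0,0,0],[-0.52,0,0]],[[0,-0.4,0.6],[0,0,0]],[[0,-0.6,0.6],[0,0,0]],[[0,-0.7,0.6],[0,0,0]],[[0,-0.8,0.5],[0,0,0]],[[0,-0.8,0.3],[0,0,0]],[[0,-0.8,0.18],[0,0,0]],[[0,-0.8,0],[0,0,0]],[[0,-0.8,0],[0,0,0]],[[0,-0.8,0],[0,0,0]]]'

```text
t: 29.7
tcp_pos: [535.7, 287.3, 166.0]
eef_rot: [2.204, 0.039, -2.203]
force: [0.5, 0.3, 0.4]
opening: 46.6
```

play_rows --rows '[[[0,-0.8,0],[0,0,0]],[[0,-0.5,0],[0,0,0]],[[0.42,0,0],[0,0,0]],[[0,0,0],[0,0,0]],[[0,0,0],[0,0,0]],[[0,0,0],[0,0,0]],[[0,0,0],[0,0,0]],[[0,0,0],[0,0,0]],[[0,0,0],[0,0,0]],[[0,0,0],[0,0,0]]]'

```text
t: 30.7
tcp_pos: [534.2, 337.9, 148.6]
eef_rot: [2.204, 0.038, -2.204]
force: [-0.9, 0.4, 0.0]
opening: 46.4
```

Run:
```python
from h import *
im=tray(); plan(534,338,87,92)
cv2.imwrite("pics/v10.png",cv2.resize(im[130:280,150:400],None,fx=3,fy=3)[...,::-1])
```

```text
tray? [ 286  167   62   37 1836] ((655.9490356445312, -13.214347839355469), (200.33352661132812, 119.99541473388672), 88.43418884277344)
tray? [280 207  63  15 484] ((560.2689208984375, 8.101043701171875), (202.07980346679688, 46.00467300415039), 88.4549331665039)
t 30.75 at [534.2 337.9 148.6] yaw -88.0 tilt [ 0.  0. -1.] F [1.3 0.1 0.1] open 46.8 q6 2.06
turn units -0.0 shift units x,y,z total [ 1.54 -0.    0.01]
```

View pics/v10.png

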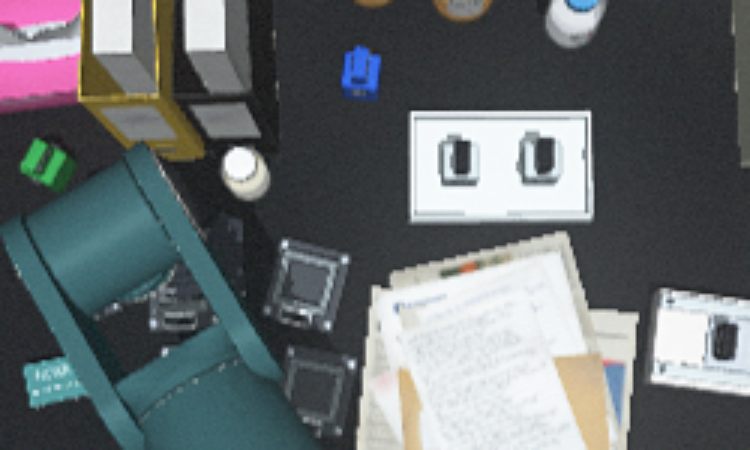

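Both failed cartridges stand in the tray. Before lowering, I'll check the wrist's clearance from the binders.

Run:
```python
from h import *
z=np.load("top0.npz"); P0=cloud("top",z["d"])
im,d=grab("top"); P=cloud("top",d)
ch=(np.abs(P[...,2]-P0[...,2])>60)&(P[...,2]>100)&(P[...,1]>150)&(P[...,0]>450)
q=P[ch]
for lo in range(100,700,50):
    r=q[(q[:,2]>=lo)&(q[:,2]<lo+50)]
    if len(r)>3: print(lo,len(r),"max x",np.percentile(r[:,0],99).round(),"y",r[:,1].min().round(),r[:,1].max().round())
b=P0[(P0[...,2]>250)&(P0[...,1]>180)&(P0[...,1]<420)&(P0[...,0]>600)&(P0[...,2]<350)]
print("binder",b.min(0),b.max(0))
```

```text
100 9 max x 1085.0 y 255.0 603.0
150 11 max x 1083.0 y 167.0 603.0
200 95 max x 1083.0 y 165.0 602.0
250 247 max x 992.0 y 232.0 602.0
300 39 max x 1083.0 y 239.0 602.0
350 78 max x 1083.0 y 298.0 603.0
400 150 max x 1081.0 y 212.0 601.0
450 2586 max x 600.0 y 212.0 602.0
500 236 max x 730.0 y 211.0 603.0
550 6 max x 828.0 y 599.0 602.0
600 10 max x 964.0 y 599.0 603.0
650 4 max x 922.0 y 601.0 602.0
binder [676.94733148 180.0412775  250.00665025] [1087.08869087  419.96640569  349.95303203]
```

The wrist reaches x≈600 and the binders start at 677, so it's clear. Testing the back-middle cartridge.

play_rows --rows '[[[0.3,0,0],[0,0,0]],[[0.4,0,0],[0,0,0]],[[0.4,0,0],[0,0,0]],[[0.3,0,0],[0,0,0]],[[0.14,0,0],[0,0,0]],[[0,0,0],[0,0,0]],[[0,0,0],[0,0,0]],[[0,0,0],[0,0,0]],[[0,0,0],[0,0,0]],[[0,0,0],[0,0,0]]]'

```text
t: 31.8
tcp_pos: [534.3, 338.1, 87.3]
eef_rot: [2.205, 0.039, -2.203]
force: [0.6, -0.4, 0.1]
opening: 46.3
```

play_rows --rows '[[[0,0,0],[0,0,0]],[[0,0,0],[0,0,0]],[[0,0,0],[0,0,0]],[[0,0,0],[0,0,0]],[[0,0,0],[0,0,0]],[[0,0,0],[0,0,0]],[[0,0,0],[0,0,0]],[[0,0,0],[0,0,0]],[[0,0,0],[0,0,0]],[[0,0,0],[0,0,0]]]' --gripper 0 --force 40

```text
t: 32.8
tcp_pos: [534.2, 337.6, 86.8]
eef_rot: [2.203, 0.037, -2.204]
force: [-0.6, -5.3, 0.8]
opening: 15.6
```

play_rows --rows '[[[-0.03,0,0],[0,0,0]],[[-0.03,0,0],[0,0,0]],[[-0.03,0,0],[0,0,0]],[[-0.03,0,0],[0,0,0]],[[-0.03,0,0],[0,0,0]],[[0,0,0],[0,0,0]],[[0,0,0],[0,0,0]],[[0,0,0],[0,0,0]],[[0,0,0],[0,0,0]],[[0,0,0],[0,0,0]]]'

```text
t: 33.8
tcp_pos: [534.1, 337.6, 92.2]
eef_rot: [2.203, 0.037, -2.204]
force: [2.8, -4.6, -4.7]
opening: 15.3
```

There's a spring force (4.7 N at 5.4 mm), so it's sound. Pulling on to about 12 mm.

play_rows --rows '[[[-0.04,0,0],[0,0,0]],[[-0.04,0,0],[0,0,0]],[[-0.04,0,0],[0,0,0]],[[-0.04,0,0],[0,0,0]],[[-0.02,0,0],[0,0,0]],[[0,0,0],[0,0,0]],[[0,0,0],[0,0,0]],[[0,0,0],[0,0,0]],[[0,0,0],[0,0,0]],[[0,0,0],[0,0,0]]]'

```text
t: 34.8
tcp_pos: [534.1, 337.5, 98.7]
eef_rot: [2.203, 0.037, -2.204]
force: [4.1, -2.5, -11.5]
opening: 16.0
```

play_rows --rows '[[[0.06,0,0],[0,0,0]],[[0.06,0,0],[0,0,0]],[[0.06,0,0],[0,0,0]],[[0.06,0,0],[0,0,0]],[[0.05,0,0],[0,0,0]],[[0,0,0],[0,0,0]],[[0,0,0],[0,0,0]],[[0,0,0],[0,0,0]],[[0,0,0],[0,0,0]],[[0,0,0],[0,0,0]]]'

```text
t: 35.8
tcp_pos: [534.2, 337.6, 88.2]
eef_rot: [2.203, 0.037, -2.204]
force: [0.7, -6.5, -1.1]
opening: 15.7
```

play_rows --rows '[[[0,0,0],[0,0,0]],[[0,0,0],[0,0,0]],[[0,0,0],[0,0,0]],[[0,0,0],[0,0,0]],[[0,0,0],[0,0,0]],[[-0.2,0,0],[0,0,0]],[[-0.4,0,0],[0,0,0]],[[-0.4,0,0],[0,0,0]],[[-0.4,0,0],[0,0,0]],[[-0.2,0,0],[0,0,0]]]' --gripper 0.5

```text
t: 36.8
tcp_pos: [534.7, 338.3, 155.4]
eef_rot: [2.207, 0.04, -2.202]
force: [-0.2, -0.8, 0.7]
opening: 46.7
```

Run:
```python
from h import *
plan(543,456,150,107)
z=np.load("scene0.npz"); P0=cloud("scene",z["d"])
A=P0.reshape(-1,3); q=A[(np.abs(A[:,0]-540)<40)&(np.abs(A[:,1]-456)<40)&(A[:,2]>82)&(A[:,2]<125)]; print(q.min(0),q.max(0),len(q))
q=A[(np.abs(A[:,0]-534)<40)&(np.abs(A[:,1]-338)<40)&(A[:,2]>82)&(A[:,2]<125)]; print(q.min(0),q.max(0),len(q))
```

```text
t 36.8 at [534.7 338.3 155.4] yaw -88.0 tilt [ 0.002  0.001 -1.   ] F [-0.2 -0.8  0.7] open 46.7 q6 2.06
turn units -2.18 shift units x,y,z total [ 0.13 -2.75 -1.06]
[515.73624054 443.28796934  84.03694093] [558.79219195 464.91605043 111.1563945 ] 67
[505.72615002 327.6414259   82.16958402] [549.36561135 345.60078452 112.20921173] 74
```

play_rows --rows '[[[0,0,0],[-0.7,0,0]],[[0,0,0],[-0.7,0,0]],[[0,0,0],[-0.7,0,0]],[[0,-0.5,-0.2],[0,0,0]],[[0,-0.6,-0.24],[0,0,0]],[[0,-0.6,-0.24],[0,0,0]],[[0,-0.6,-0.2],[0,0,0]],[[0.13,-0.46,-0.18],[0,0,0]],[[0,0,0],[0,0,0]],[[0,0,0],[0,0,0]]]'

```text
t: 37.8
tcp_pos: [543.5, 455.8, 147.2]
eef_rot: [2.067, 0.299, -2.068]
force: [-0.0, -0.6, -0.2]
opening: 46.6
```

Run:
```python
from h import *
im=tray(); plan(543,455,87,106.5)
cv2.imwrite("pics/v11.png",cv2.resize(im[130:310,140:340],None,fx=3.3,fy=3.3,interpolation=cv2.INTER_CUBIC)[...,::-1])
```

```text
tray? [ 286  167   62   37 1832] ((655.9496459960938, -13.1917724609375), (200.28758239746094, 119.99542999267578), 88.43418884277344)
tray? [280 207  63  15 484] ((560.2689208984375, 8.101043701171875), (202.07980346679688, 46.00467300415039), 88.4549331665039)
t 37.85 at [543.6 455.4 147.5] yaw -73.6 tilt [ 0. -0. -1.] F [ 0.3 -0.2 -0.6] open 46.6 q6 1.95
turn units -0.01 shift units x,y,z total [1.51 0.   0.02]
```

View pics/v11.png

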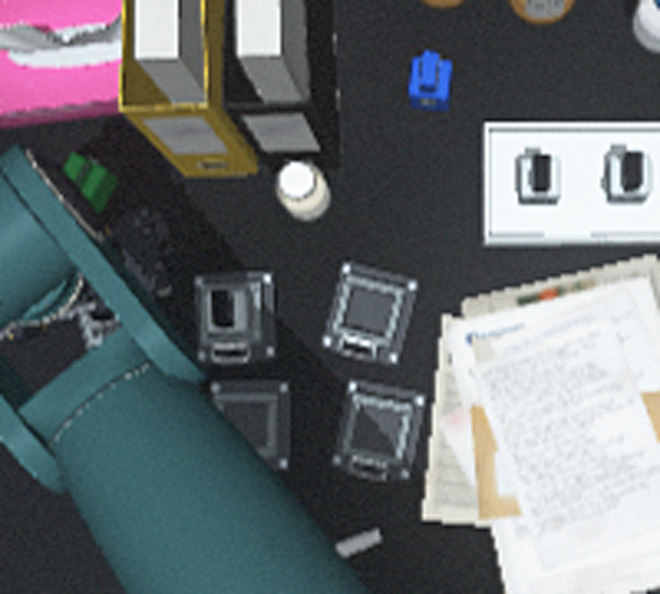

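The back-middle cartridge is home. Testing the back-left one.

play_rows --rows '[[[0.3,0,0],[0,0,0]],[[0.4,0,0],[0,0,0]],[[0.4,0,0],[0,0,0]],[[0.3,0,0],[0,0,0]],[[0.11,0,0],[0,0,0]],[[0,0,0],[0,0,0]],[[0,0,0],[0,0,0]],[[0,0,0],[0,0,0]],[[0,0,0],[0,0,0]],[[0,0,0],[0,0,0]]]'

```text
t: 38.85
tcp_pos: [543.7, 456.0, 87.3]
eef_rot: [2.068, 0.299, -2.067]
force: [0.2, 0.8, -0.8]
opening: 46.6
```

play_rows --rows '[[[0,0,0],[0,0,0]],[[0,0,0],[0,0,0]],[[0,0,0],[0,0,0]],[[0,0,0],[0,0,0]],[[0,0,0],[0,0,0]],[[0,0,0],[0,0,0]],[[0,0,0],[0,0,0]],[[0,0,0],[0,0,0]],[[0,0,0],[0,0,0]],[[0,0,0],[0,0,0]]]' --gripper 0 --force 40

```text
t: 39.85
tcp_pos: [543.5, 456.4, 86.9]
eef_rot: [2.068, 0.3, -2.068]
force: [-1.3, 5.9, -0.9]
opening: 15.8
```

play_rows --rows '[[[-0.03,0,0],[0,0,0]],[[-0.03,0,0],[0,0,0]],[[-0.03,0,0],[0,0,0]],[[-0.03,0,0],[0,0,0]],[[-0.03,0,0],[0,0,0]],[[0,0,0],[0,0,0]],[[0,0,0],[0,0,0]],[[0,0,0],[0,0,0]],[[0,0,0],[0,0,0]],[[0,0,0],[0,0,0]]]'

```text
t: 40.85
tcp_pos: [543.4, 456.3, 92.2]
eef_rot: [2.067, 0.3, -2.068]
force: [0.9, 7.2, -5.3]
opening: 16.0
```

This one is sound too (5.3 N at 5.3 mm). Pulling on to about 12 mm.

play_rows --rows '[[[-0.04,0,0],[0,0,0]],[[-0.04,0,0],[0,0,0]],[[-0.04,0,0],[0,0,0]],[[-0.04,0,0],[0,0,0]],[[-0.02,0,0],[0,0,0]],[[0,0,0],[0,0,0]],[[0,0,0],[0,0,0]],[[0,0,0],[0,0,0]],[[0,0,0],[0,0,0]],[[0,0,0],[0,0,0]]]'

```text
t: 41.85
tcp_pos: [543.3, 456.3, 98.6]
eef_rot: [2.067, 0.299, -2.068]
force: [2.1, 8.6, -11.3]
opening: 15.4
```

play_rows --rows '[[[0.06,0,0],[0,0,0]],[[0.06,0,0],[0,0,0]],[[0.06,0,0],[0,0,0]],[[0.06,0,0],[0,0,0]],[[0.05,0,0],[0,0,0]],[[0,0,0],[0,0,0]],[[0,0,0],[0,0,0]],[[0,0,0],[0,0,0]],[[0,0,0],[0,0,0]],[[0,0,0],[0,0,0]]]'

```text
t: 42.85
tcp_pos: [543.4, 456.3, 88.4]
eef_rot: [2.068, 0.3, -2.068]
force: [-0.5, 5.4, -1.0]
opening: 16.0
```

play_rows --rows '[[[0,0,0],[0,0,0]],[[0,0,0],[0,0,0]],[[0,0,0],[0,0,0]],[[0,0,0],[0,0,0]],[[0,0,0],[0,0,0]],[[-0.2,0,0],[0,0,0]],[[-0.4,0,0],[0,0,0]],[[-0.4,0,0],[0,0,0]],[[-0.4,0,0],[0,0,0]],[[-0.3,0,0],[0,0,0]]]' --gripper 0.5

```text
t: 43.85
tcp_pos: [544.0, 456.1, 159.2]
eef_rot: [2.07, 0.3, -2.066]
force: [0.6, 0.4, -0.5]
opening: 46.7
```

Run:
```python
from h import *
plan(452.7,-238.2,155,80.6)
```

```text
t 43.85 at [544.  456.1 159.2] yaw -73.6 tilt [ 0.002  0.001 -1.   ] F [ 0.6  0.4 -0.5] open 46.7 q6 1.95
turn units 3.76 shift units x,y,z total [ 0.1  17.5  -0.58]
```

play_rows --rows '[[[0,0,0],[0.75,0,0]],[[0,0,0],[0.75,0,0]],[[0,0,0],[0.75,0,0]],[[0,0,0],[0.75,0,0]],[[0,0,0],[0.76,0,0]],[[0,0.5,0],[0,0,0]],[[0,0.9,0],[0,0,0]],[[0,0.9,0],[0,0,0]],[[0,0.9,0],[0,0,0]],[[0,0.9,0],[0,0,0]]]'

```text
t: 44.85
tcp_pos: [516.4, 292.9, 157.2]
eef_rot: [-2.136, 0.175, 2.135]
force: [0.2, -0.5, -0.2]
opening: 46.5
```

Run:
```python
from h import *
plan(452.7,-238.2,155,80.6)
```

```text
t 44.85 at [516.4 292.9 157.2] yaw -99.4 tilt [ 0.001  0.    -1.   ] F [ 0.2 -0.5 -0.2] open 46.5 q6 2.21
turn units -0.0 shift units x,y,z total [ 0.06 13.36 -0.6 ]
```

play_rows --rows '[[[0,0.9,0],[0,0,0]],[[0,0.9,0],[0,0,0]],[[0,0.9,-0.1],[0,0,0]],[[0,0.9,-0.1],[0,0,0]],[[0,0.9,-0.1],[0,0,0]],[[0,0.9,-0.1],[0,0,0]],[[0,0.9,-0.1],[0,0,0]],[[0,0.9,-0.1],[0,0,0]],[[0,0.9,0],[0,0,0]],[[0,0.9,0],[0,0,0]]]'

```text
t: 45.85
tcp_pos: [481.2, -66.4, 157.4]
eef_rot: [-2.137, 0.176, 2.135]
force: [0.1, 0.4, -0.9]
opening: 46.4
```

Run:
```python
from h import *
plan(452.7,-238.2,155,80.6)
z=np.load("top0.npz"); P0=cloud("top",z["d"])
im,d=grab("top"); i2,e=grab("scene")
t=lambda i:cv2.resize(i,None,fx=4,fy=4,interpolation=cv2.INTER_CUBIC)[...,::-1]
o=np.zeros((600,580,3),np.uint8); a=t(im[195:280,150:280]); b=t(i2[228:293,140:280]); o[:340,:520]=a; o[340:600,:560]=b
cv2.imwrite("pics/v12.png",o)
P=cloud("top",d)
for nm,u0,v0,u1,v1 in(("T1",160,205,190,245),("T2",198,208,222,245)):
    for n,Q in(("before",P0),("now",P)):
        q=Q[v0:v1,u0:u1].reshape(-1,3); q=q[(q[:,2]>85)&(q[:,2]<130)]; print(nm,n,len(q),np.median(q,0).round(1))
```

```text
t 45.85 at [481.2 -66.4 157.4] yaw -99.4 tilt [ 0.001 -0.    -1.   ] F [ 0.1  0.4 -0.9] open 46.4 q6 1.55
turn units -0.0 shift units x,y,z total [0.06 4.35 0.  ]
T1 before 73 [541.1 454.4 107.9]
T1 now 73 [541.3 454.7 107. ]
T2 before 72 [532.3 336.6 107.2]
T2 now 73 [532.2 336.3 107.8]
```

View pics/v12.png

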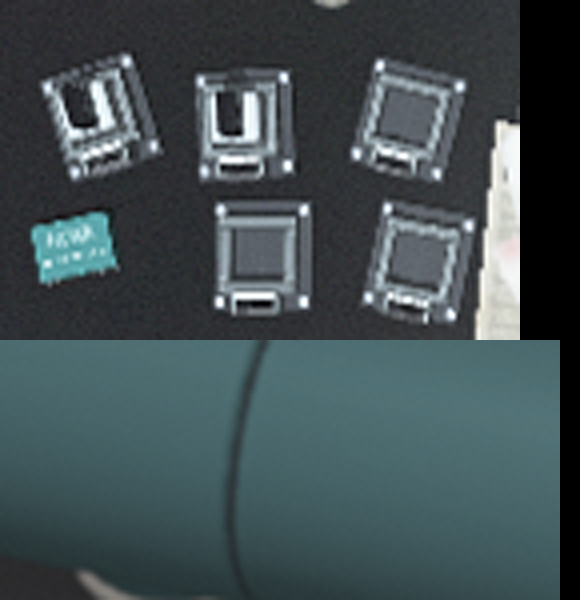

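Both sound cartridges are home (tops unchanged to 1 mm), and three sockets are empty. On to the shutter, then I'll check the pointer scales from there.

play_rows --rows '[[[0,0.9,0],[0,0,0]],[[0,0.9,0],[0,0,0]],[[0,0.9,0],[0,0,0]],[[0,0.9,0],[0,0,0]],[[0,0.6,0],[0,0,0]],[[0.06,0.15,0],[0,0,0]],[[0,0,0],[0,0,0]],[[0,0,0],[0,0,0]],[[0,0,0],[0,0,0]],[[0,0,0],[0,0,0]]]'

```text
t: 46.95
tcp_pos: [453.3, -235.8, 154.2]
eef_rot: [-2.137, 0.175, 2.136]
force: [-0.0, -0.5, 0.5]
opening: 46.2
```

Run:
```python
from h import *
plan(452.7,-238.2,84,80.6)
im=tray()
i2,e=grab("scene")
t=lambda i:cv2.resize(i,None,fx=6,fy=6,interpolation=cv2.INTER_CUBIC)[...,::-1]
cv2.imwrite("pics/v13.png",np.vstack([t(np.load("scene0.npz")["im"][228:276,140:260]),t(i2[228:276,140:260])]))
```

```text
t 46.95 at [ 453.3 -235.8  154.2] yaw -99.4 tilt [ 0. -0. -1.] F [-0.  -0.5  0.5] open 46.2 q6 1.2
turn units 0.01 shift units x,y,z total [1.76 0.06 0.01]
tray? [ 286  167   62   37 1841] ((655.948486328125, -13.235389709472656), (200.38259887695312, 119.99541473388672), 88.43418884277344)
tray? [280 207  63  15 487] ((560.2689208984375, 8.101043701171875), (202.07980346679688, 46.00467300415039), 88.4549331665039)
```

View pics/v13.png

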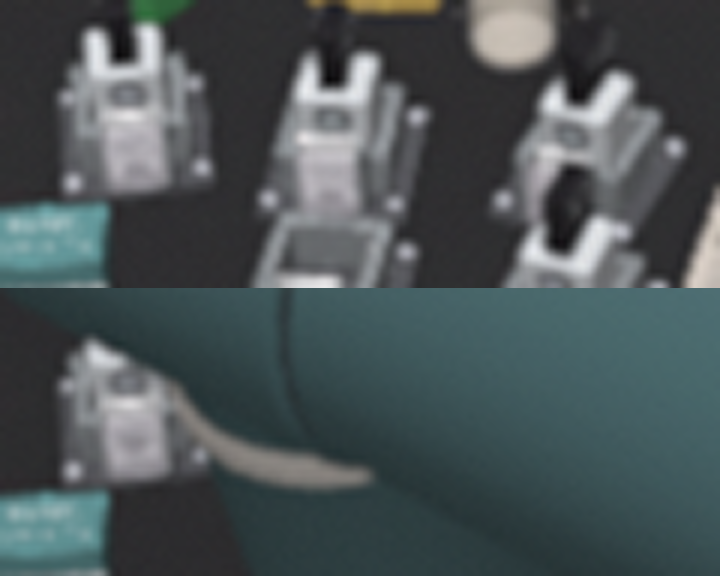

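The pointer can't be resolved at this distance, so I'm relying on the measured pulls: 11.7 to 11.9 mm and 11.3 to 11.5 N, well inside the marks. Now the shutter.

play_rows --rows '[[[0.3,0.05,0],[0,0,0]],[[0.4,0,0],[0,0,0]],[[0.4,0,0],[0,0,0]],[[0.3,0,0],[0,0,0]],[[0.2,0,0],[0,0,0]],[[0.16,0,0],[0,0,0]],[[0,0,0],[0,0,0]],[[0,0,0],[0,0,0]],[[0,0,0],[0,0,0]],[[0,0,0],[0,0,0]]]'

```text
t: 48.05
tcp_pos: [452.9, -238.7, 84.1]
eef_rot: [-2.137, 0.176, 2.135]
force: [0.3, -0.1, -0.4]
opening: 46.2
```

play_rows --rows '[[[0,0,0],[0,0,0]],[[0,0,0],[0,0,0]],[[0,0,0],[0,0,0]],[[0,0,0],[0,0,0]],[[0,0,0],[0,0,0]],[[0,0,0],[0,0,0]],[[0,0,0],[0,0,0]],[[0,0,0],[0,0,0]],[[0,0,0],[0,0,0]],[[0,0,0],[0,0,0]]]' --gripper 0 --force 20

```text
t: 49.05
tcp_pos: [452.7, -238.7, 83.7]
eef_rot: [-2.136, 0.176, 2.136]
force: [-0.7, -4.0, -0.3]
opening: 15.8
```

play_rows --rows '[[[0,-0.12,0],[0,0,0]],[[0,-0.12,0],[0,0,0]],[[0,-0.12,0],[0,0,0]],[[0,-0.12,0],[0,0,0]],[[0,-0.12,0],[0,0,0]],[[0,-0.12,0],[0,0,0]],[[0,-0.12,0],[0,0,0]],[[0,-0.12,0],[0,0,0]],[[0,-0.02,0],[0,0,0]],[[0,0,0],[0,0,0]]]'

```text
t: 50.05
tcp_pos: [459.0, -199.7, 83.6]
eef_rot: [-2.136, 0.176, 2.136]
force: [-2.8, -3.0, 0.7]
opening: 16.1
```

play_rows --rows '[[[0,0,0],[0,0,0]],[[0,0,0],[0,0,0]],[[0,0,0],[0,0,0]],[[0,0,0],[0,0,0]],[[0,0,0],[0,0,0]],[[-0.3,0,0],[0,0,0]],[[-0.5,0,0],[0,0,0]],[[-0.5,0,0],[0,0,0]],[[-0.5,0,0],[0,0,0]],[[-0.5,0,0],[0,0,0]]]' --gripper 0.5

```text
t: 51.05
tcp_pos: [459.1, -199.9, 177.5]
eef_rot: [-2.137, 0.176, 2.135]
force: [0.9, 0.2, 0.9]
opening: 46.9
```

play_rows --rows '[[[-0.5,0.3,0],[0,0,0]],[[0,0.8,0],[0,0,0]],[[0,0.9,0],[0,0,0]],[[0,0.9,0],[0,0,0]],[[0,0.9,0],[0,0,0]],[[0,0.9,0],[0,0,0]],[[0,0.8,0],[0,0,0]],[[0,0.5,0],[0,0,0]],[[0,0,0],[0,0,0]],[[0,0,0],[0,0,0]]]'

```text
t: 52.05
tcp_pos: [419.9, -436.4, 195.9]
eef_rot: [-2.135, 0.176, 2.135]
force: [0.8, 0.0, 0.4]
opening: 46.7
```

Run:
```python
from h import *
im=tray(); _,d=grab("top"); P=cloud("top",d); H=P[...,2]
m=np.zeros(H.shape,bool); m[215:280,350:465]=((H>85)&(H<120))[215:280,350:465]
q=P[m]; print("shutter tab",len(q),q.mean(0).round(1) if len(q) else "")
cv2.imwrite("pics/v14.png",cv2.resize(im[130:310,150:480],None,fx=2.4,fy=2.4,interpolation=cv2.INTER_CUBIC)[...,::-1])
i2,e=grab("scene"); t=lambda i:cv2.resize(i,None,fx=6,fy=6,interpolation=cv2.INTER_CUBIC)[...,::-1]
cv2.imwrite("pics/v15.png",t(i2[228:300,140:260]))
print(manip.sense()["t"],manip.sense()["force"])
```

```text
tray? [ 286  167   62   37 1856] ((655.9466552734375, -13.30377197265625), (200.51947021484375, 119.99541473388672), 88.43418884277344)
tray? [280 207  63  15 487] ((560.2689208984375, 8.101043701171875), (202.07980346679688, 46.00467300415039), 88.4549331665039)
shutter tab 70 [ 461.4 -197.2   99.5]
52.2 [0.17092246 0.43543238 0.00996274]
```

View pics/v14.png

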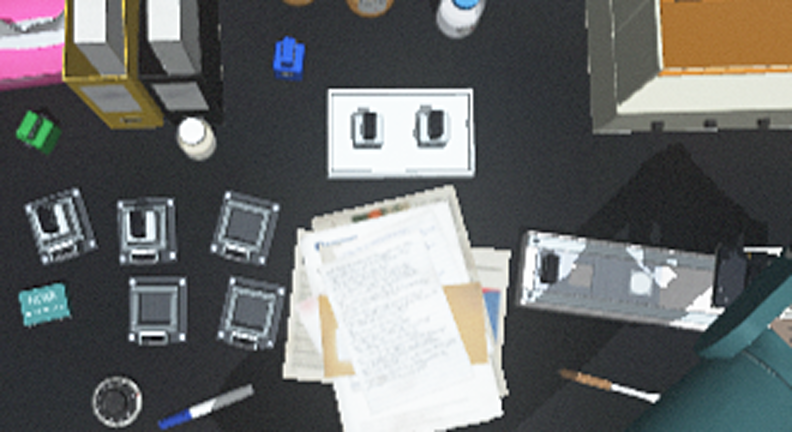

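View pics/v15.png

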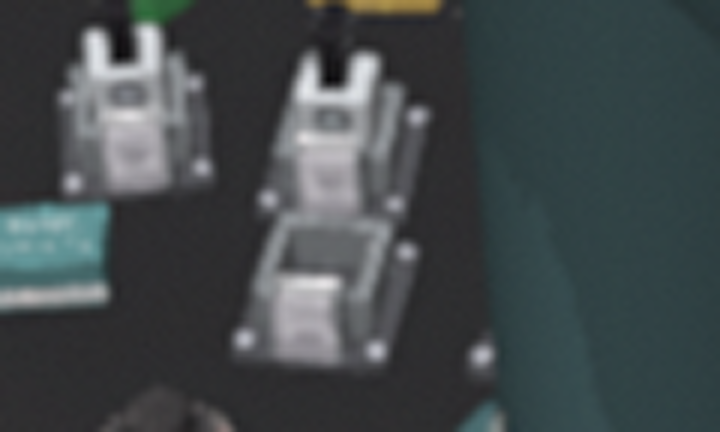

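The shutter tab has moved 79.8 mm in all, to the last stop with the glass field over the port. The tray holds both cartridges, the bystanders haven't moved, and the arm is clear. Handing in.

```bash
python3 -c "
from rig import manip
print(manip.close_job())"
```

```text
the job is handed in; nothing more can be done
None
```

The job is done and handed in at about 52 s of the 210 s; `close_job` gives no verdict. One thing I could not confirm is the drag pointers themselves, because the cameras could not resolve them at that distance.

- **Shutter shut:** before touching any cartridge I slid it one stop. The tab moved 39.8 mm and the blank field covered the port.
- **Sound cartridges (back middle and back left):** each was pulled about 12 mm at 11.3 to 11.5 N, inside the 9 to 16 marks, then lowered and released. Their tab tops afterwards were within 1 mm of the start height, so both are home. I relied on the arm's measured rise and force in place of the pointers.
- **Failed cartridges (front right and back right):** both lifted out with only their own weight, and both stand upright in the tray. The fifth holder, front middle, was empty from the start.
- **Shutter last stop:** after all the tests I clicked it on. The tab measured 79.8 mm from its start, and the glass field should be over the port.

In the last top picture the tray was where it began and the bottle, carton and timer looked undisturbed. The arm was clear, about 196 mm up, with no contact force. I saw no tray knock or grip slip.

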